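# Lock the carving board's sliding stop on the panel

### The job

Slide the stop along its track until it has pushed the carving panel gently but fully home against the fence, with no gap at either end. Then pull the stop's knob up against its spring until its T-nut has come up into the slot, turn it clockwise until the screw has drawn the knob down home and is snug but not overtightened, and let go. Do not yank the knob or crush the panel, and leave the mallet, gouge, chisel and tin where they are.

Things in the scene. Friction and masses are not known exactly. Their poses are not given: they have to be found in the camera images.
- board: carving board, plywood 200 x 400 x 36 mm, screwed to the bench. Origin at the centre of its underside, z up, y along its length. An aluminium T-track is let in along its middle (x = 0): slot 18 mm wide, lips 8 mm thick. Top face at z = 36 mm. At the -y end a fixed beech fence, 150 mm wide, 20 mm high, inner face at y = -160 mm.
- stop: sliding stop on the T-track: aluminium block 80 (x) x 58 (y) x 18 mm, beech jaw 100 mm wide and 20 mm high on its -y side. Origin on its screw's axis at the level of the board's top; axes as the board's. It cannot leave the track, slides along the board's y with about 2.5 N of friction and is moved by its knob. With the panel home it is at y = 12 mm of the board.
- jaw_face (a point): middle of the beech jaw's flat face, 42 mm to -y of the screw axis, 10 mm above the board's top; with the panel fully home at y = -30 mm of the board. The stop is well locked when the turning torque is 0.1 to 0.25 N m above the running torque, which takes 0.4 to 1.1 rad more after knob and nut seat (0.2 N m and 1 rad per 100 N of clamping force; 150 N is too tight). The thread holds itself.
- knob: black ribbed rubber knob, head of the stop's captive screw: 42 mm in diameter, 28 mm high, on a steel collar 6 mm high. Origin on the axis at the collar's underside, z up; the head spans 6 to 34 mm above it. Seated, its origin is 57 mm above the bench. It lifts against a spring (7 N, at full lift 11 N) and with the nut clear of the slot only spins. The rubber twists 6 N m/rad.
- knob_grip (a point): on the knob's axis, mid-height of its ribbed head (20 mm above the knob's origin): the place to grip it. It rises and falls with the knob. All other parts within 100 mm lie at least 3 mm lower than the head's lower edge (63 mm above the bench, seated).
- slot_under_knob (a point): where the screw's axis passes the underside of the track's lips, 8 mm below the board's top. The T-nut hangs hidden below. Lifting the knob 2 to 3 mm brings the nut's 16 mm square boss against the lips; turned either way under a light pull (5 to 10 N above the spring), by a quarter turn at most, it lines up (within 0.12 rad), the pull eases, and the knob rises to 6 to 7 mm, where it stops.
- knob_seat (a point): seat of the knob's collar on the stop, a stiff disc spring, on the axis. With the nut in the slot, turning clockwise seen from above (0.27 N m) drives the screw, 1.6 mm/rad, so a raised knob comes down. Within 2.5 mm of the seat the nut stays in the slot by itself and no pull is needed; released higher, it drops out, the thread keeps. 3.7 to 4.8 rad until both seat; then the torque rises.
- blank: the carving panel, pale lime wood with a shallow relief begun on it, 110 (x) x 130 (y) x 22 mm, about 0.16 kg, loose on the board between fence and jaw. Origin at the centre of its underside; its y roughly along the board's. It starts 4 to 18 mm short of the fence. Home, its centre is at y = -95 mm of the board.
- mallet: round carver's mallet standing on its head, 100 mm in diameter, 247 mm high; origin under its centre. Leave alone.
- gouge: gouge lying on the bench, 270 mm long, wooden handle; origin near the ferrule, x towards the edge. Leave alone.
- chisel: a second carving tool like it. Leave alone.
- wax_tin: wax tin, 76 mm in diameter, 55 mm high; origin under its centre. Leave alone.

How it is judged (in metres and radians):
On the way:
1. the panel is home against the fence, the stop is closed up on it, and the knob is pulled up with its T-nut in the slot (more than 4.3 mm off its seat) (y of jaw_face in the frame of board below -0.0275 m and y of blank in the frame of board below -0.0925 m and z of knob in the frame of stop above 0.0253 m), for 0.1 s.
At the end, for the whole second after the job is handed in: The panel lies flat and square against the fence (within 2.5 mm) with the jaw closed up on it (within 2.5 mm), the knob is down home on its seat (within 1.2 mm) and the clamping force of the T-nut under the lips of the track is over 20 N, the robot having let go (y of jaw_face in the frame of board below -0.0275 m and y of blank in the frame of board below -0.0925 m and x of blank in the frame of board between -0.03 and 0.03 m and angle between the y axis of blank and the y axis of board, either way round below 0.04 rad and angle between blank's own z axis and vertical below 0.05 rad and z of knob in the frame of stop below 0.0222 m and contact force between stop and board above 20 N and linear speed of blank below 0.02 m/s); the robot touches nothing.
It fails at once if the stop pushed the panel with more than 40 N (contact force between stop and blank above 40 N).
It fails at once if the knob was yanked: the T-nut pulled against the lips with more than 70 N while the knob was off its seat (contact force between stop and board above 70 N and z of knob in the frame of stop above 0.0235 m).
It fails at once if the screw was overtightened: clamping force over 150 N (contact force between stop and board above 150 N).
It fails at once if the mallet, gouge, chisel or wax tin was moved more than 30 mm, or the mallet tipped (distance of any of mallet, gouge, chisel, wax_tin from where it was at the start of the episode above 0.03 m or angle between mallet's own z axis and vertical above 0.3 rad).
It also fails if it takes over 72 s, if anything falls off the work surface, if the arm or the gripper's body presses on something with over 40 N, if the wrist force passes 120 N, or if a joint passes its speed limit or range.

### The arm

A 6-joint arm with a two-finger parallel gripper is mounted at the origin on the work surface. World frame = base frame: x ahead of the robot, y to its left, z up, the work surface at z = 0. Lengths are in mm, angles in degrees, forces in N, time in s.
With the tool pointing down it reaches from about 300 to 850 mm from the base axis. Payload 4.2 kg.
Tool frame: the origin (TCP) lies midway between the tips of the shut fingers; the grasp point (between the pads) lies 19 mm behind it (env.grip_depth is the distance from the TCP to the grasp point, in mm); z points along the fingers, y is the line along which they close (so a half turn about z gives the same grasp; the last joint's range is limited). The gripper opens to 91 mm and grips with 3 to 60 N. Pads are 32 mm wide; open, the fingers measure 118 mm over their backs; the gripper's body (76 mm by 178 mm) begins 60 mm behind the grasp point.
Start: joints at [-67.609, 18.312, 89.639, -0, 72.044, -1.146], TCP at [229.627, -527.176, 213.976] pointing down, gripper open.
Joint ranges: [-177.97, 177.97], [-48.28, 115.42], [12.27, 149.76], [-77.06, 257.06], [2.81, 150.46], [-146.56, 146.56]. Speed limits (degrees/s): [147.25, 147.25, 180, 180, 180, 180].

### API

Orientations are given as [roll, pitch, yaw] about the fixed x, y, z axes, in that order (R = Rz(yaw) Ry(pitch) Rx(roll)).
In Python, from workcell import env, eyes gives the robot as it stands.
- The arm moves only by the tool send_rows, never from a script. Its argument "motion" is a list of rows, each a list of 7 numbers: the shift along the world's x, y, z normalised to -1 to 1, where 1 is 0.5 m, then the turn, a rotation vector about the world's x, y, z normalised to -1 to 1, where 1 is 60 degrees, then the opening, from -1 (shut) to 1 (fully open). A call has 1 to 20 rows; each row is the pose to reach, as a shift and turn from the pose commanded when the call began; what a row does not reach only later rows make up. A row lasts 1/8 s, in which the tool goes at most 62.5 mm and 10.7 degrees, less where a joint would pass 70% of its speed; a pose out of reach is approached as far as the arm can. A call with a number of a shift or a turn outside -1 to 1 is refused whole. A call with a gripper value outside its range is refused whole. The fingers move at their own pace and stop on an object; "squeeze" is the grip in N (left out, the last holds). Time passes only in rows, so rows that repeat a pose let the fingers close. It gives the time, the measured TCP pose, the force, the opening and the grip force at its end, in the units of the state.
- env.state(): the state, without advancing time (a new reading comes with each control period).
- eyes.grab_frame(name): name is "scene" or "top" or "wrist"; returns a dict with "pixels" (400x640x3 uint8, red, green, blue), "depth" (400x640 float32, mm along the optical axis (not along the pixel's ray), 0 where there is no reading), "fx", "fy", "cx", "cy" (pixels), "R" (3x3) and "t" (3): a world point X has camera coordinates R X + t; the wrist camera has in their place "T_tool_cam" (4x4, takes a point from camera to tool coordinates, whose origin is the TCP and whose axes are the flange's). Camera axes: x right, y down, z forward; pixel columns grow to the right and rows downward; lengths in mm; the calibration is good to about 2 mm. The wrist camera is an equidistant fisheye: a pixel r from the principal point sees the ray r / f radians off the axis. A picture is of the moment at which its call begins: read the wrist's pose just before it.
- env.job_done(): hands the job in; it is judged then, once.
The state is a dict: "time_s": time; "qpos": joint angles; "qvel": joint speeds; "effort": joint torques, N m; "ee_pos": TCP position; "ee_rot": TCP orientation; "force": force on the tool from outside, world axes, zero at the start; "torque": the same for the moment, N m; "gripper_width": finger opening in mm; "gripper_force": force on a finger pad.
Only numpy, scipy, OpenCV 4.12 (cv2) and the standard library are available. Lean on these libraries where they do the work, as an engineer would, in place of code of your own. Each camera call takes 0.05 s, during which the arm holds its last target. There are 200 camera calls.

## Working session

There is one attempt and no reset: what is moved stays moved. The work goes in short steps, Python scripts to look and compute and a tool call to move; the robot and the scene stay as the last step left them, time stands still between calls to the robot, and variables do not carry over. Pictures are saved under pics/ and viewed, at most 10 in all, crops included, and the job is handed in when it is done.

Besides the shell and the picture viewer there is one more tool, called by a JSON object that holds its "api" and its "payload", one argument or row to a line. send_rows: Moves the arm, as the interface text tells. Its arguments: {"type":"object","properties":{"motion":{"type":"array"},"squeeze":{"type":"number"}},"required":["motion"]}

```bash
mkdir -p pics; ls
python3 - <<'E'
from workcell import env, eyes
import cv2,pickle
print(env.state())
for n in ("scene","top"):
    f=eyes.grab_frame(n); pickle.dump(f,open(f"pics/{n}0.pkl","wb"))
    cv2.imwrite(f"pics/{n}0.png",f["pixels"][:,:,::-1]); print(n,f["fx"],f["fy"],f["cx"],f["cy"],f["R"],f["t"])
E
```

```text
pics
{'time_s': 0.0, 'qpos': array([-6.76078665e+01,  1.83523488e+01,  8.97054523e+01, -1.93256619e-03,
        7.20427627e+01, -1.14642669e+00]), 'qvel': array([ 0.13014999, -0.00346968, -0.00477254,  0.01723047,  0.00176798,
        0.04731946]), 'effort': array([ 1.41733672e-03, -4.12450254e+01, -2.31973743e+01,  7.26665184e-02,
        4.54784813e-02, -1.42946469e-04]), 'ee_pos': array([ 229.43448586, -526.70684574,  213.11963817]), 'ee_rot': array([-1.79899420e+02, -1.75028745e-04,  2.35391575e+01]), 'force': array([-0.35183499, -0.19541055,  0.26590686]), 'torque': array([-0.02470922,  0.05833689,  0.02671299]), 'gripper_force': 0.0, 'gripper_width': 91.31748283145305}
scene 402.5601094608171 402.5601094608171 314.5516524393477 200.0863603557328 [[-0.66415391  0.74726754 -0.02215412]
 [ 0.41143166  0.34060723 -0.84540564]
 [-0.62419834 -0.57059437 -0.53366515]] [ 409.22252378 -149.88634667 1600.47366997]
top 372.71904820902455 372.71904820902455 323.68532071501744 199.82303620263605 [[-0.00476801 -0.99996966 -0.00616004]
 [-0.99116805  0.00554225 -0.13249596]
 [ 0.13252608  0.0054739  -0.9911644 ]] [ -17.25485712  568.21093199 1071.32808398]
```

View pics/top0.png

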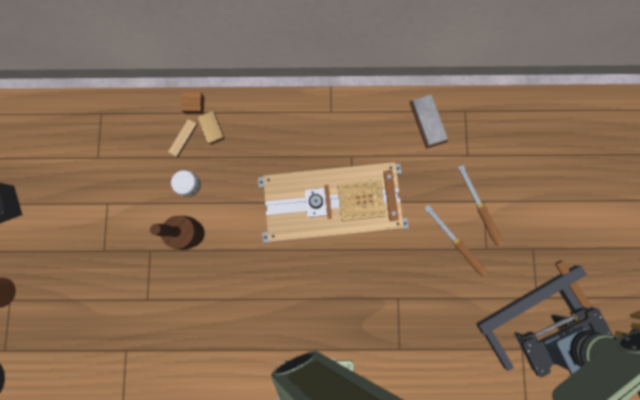

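View pics/scene0.png

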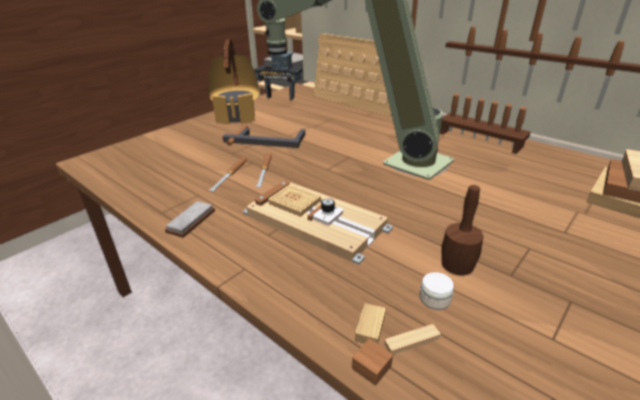

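Top view: board spans about columns 260–405, knob at about (316,201), panel (361,201), fence at (391,196); mallet (180,232) and tin (184,182) lie left, tools to the right. In the scene view the knob is at (327,205).

```bash
cat > h.py <<'E'
import numpy as np, cv2
from scipy.spatial.transform import Rotation as Rot
from workcell import env, eyes
def cast(f,uv,z):
    """pixels -> world points on plane z (fixed cameras)"""
    uv=np.atleast_2d(uv).astype(float)
    d=np.c_[(uv[:,0]-f["cx"])/f["fx"],(uv[:,1]-f["cy"])/f["fy"],np.ones(len(uv))]@f["R"]
    c=-f["R"].T@f["t"]; return c+d*((z-c[2])/d[:,2])[:,None]
def castw(f,st,uv,z):
    """pixels -> world points on plane z (wrist fisheye)"""
    uv=np.atleast_2d(uv).astype(float)
    p=np.c_[(uv[:,0]-f["cx"])/f["fx"],(uv[:,1]-f["cy"])/f["fy"]]; th=np.linalg.norm(p,axis=1)
    d=np.c_[p*np.sinc(th/np.pi)[:,None],np.cos(th)]
    Rt=Rot.from_euler("xyz",st["ee_rot"],degrees=True).as_matrix(); T=f["T_tool_cam"]
    d=d@(Rt@T[:3,:3]).T; c=Rt@T[:3,3]+st["ee_pos"]
    return c+d*((z-c[2])/d[:,2])[:,None]
def blob(mask):
    n,l,s,c=cv2.connectedComponentsWithStats(mask.astype(np.uint8)); i=1+np.argmax(s[1:,4]); return c[i],s[i],l==i
E
python3 - <<'E'
from h import *; import pickle
f=pickle.load(open("pics/top0.pkl","rb")); im=f["pixels"]
g=cast(f,[[316,201]],91-6); print("knob~",g)
for n,p,z in (("fence",[391,196],56),("panel",[361,201],58),("trackL",[268,207],36),("TL",[260,179],36),("BL",[265,241],36),("TR",[399,164],36),("BR",[405,227],36)): print(n,cast(f,p,z)[0].round(1))
cv2.imwrite("pics/c.png",cv2.resize(im[155:250,250:420,::-1],None,fx=4.6,fy=4.6,interpolation=cv2.INTER_CUBIC))
E
```

```text
knob~ [[558.53899112   1.43809345  85.        ]]
fence [ 575.9 -217.4   56. ]
panel [ 561.3 -129.2   58. ]
trackL [547.7 145.6  36. ]
TL [632.6 171.   36. ]
BL [447.2 152.9  36. ]
TR [ 676.1 -247.8   36. ]
BR [ 486.2 -259.5   36. ]
```

View pics/c.png

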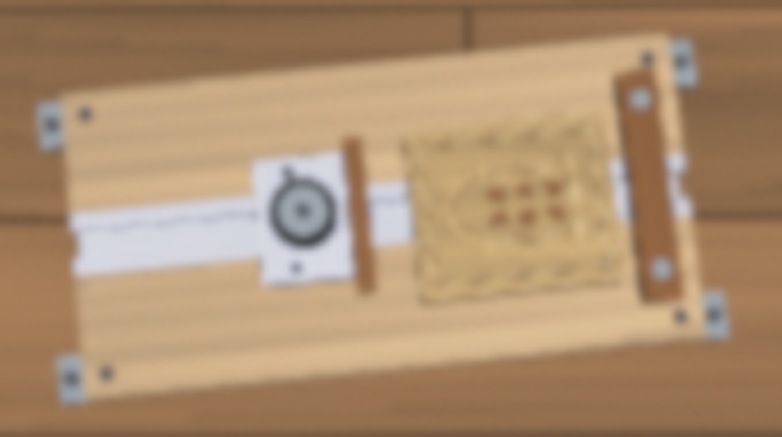

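{"api": "send_rows", "payload": {
  "motion": [
    [0.64, 1, 0.1, 0, 0, 1, 1],
    [0.64, 1, 0.1, 0, 0, 1, 1],
    [0.64, 1, 0.1, 0, 0, 1, 1],
    [0.64, 1, 0.1, 0, 0, 1, 1],
    [0.64, 1, 0.1, 0, 0, 1, 1],
    [0.64, 1, 0.1, 0, 0, 1, 1],
    [0.64, 1, 0.1, 0, 0, 1, 1],
    [0.64, 1, 0.1, 0, 0, 1, 1],
    [0.64, 1, 0.1, 0, 0, 1, 1],
    [0.64, 1, 0.1, 0, 0, 1, 1],
    [0.64, 1, 0.1, 0, 0, 1, 1],
    [0.64, 1, 0.1, 0, 0, 1, 1],
    [0.64, 1, 0.1, 0, 0, 1, 1]
  ]
}}

```text
time_s: 1.72
ee_pos: [548.9, -28.2, 263.9]
ee_rot: [-180.0, 0.0, 83.4]
force: [0.1, -0.3, 0.7]
gripper_width: 91.2
gripper_force: 0.0
```

Run:
```python
from h import *; import pickle
st=env.state(); f=eyes.grab_frame("wrist"); pickle.dump((st,f),open("pics/w1.pkl","wb"))
print(st["time_s"],st["ee_pos"],st["ee_rot"],st["qpos"],st["force"],f["fx"],f["cx"],f["cy"],f["T_tool_cam"])
cv2.imwrite("pics/w1.png",f["pixels"][:,:,::-1])
```

```text
1.725 [548.90566583 -28.24944021 263.872334  ] [-1.79970109e+02  1.90387151e-02  8.34469159e+01] [-4.13417255e+00  1.44564506e+01  8.78966745e+01 -1.81790008e-02
  7.76775433e+01  2.42280093e+00] [ 0.05403018 -0.29721572  0.72947315] 309.70691628693146 321.1710551096952 198.98520904197028 [[-5.62317419e-04 -9.60049448e-01 -2.79829843e-01  7.87977512e+01]
 [ 9.99999576e-01 -3.35764172e-04 -8.57546037e-04  5.40446941e-01]
 [ 7.29329763e-04 -2.79830207e-01  9.60049230e-01 -1.70110961e+02]
 [ 0.00000000e+00  0.00000000e+00  0.00000000e+00  1.00000000e+00]]
```

View pics/w1.png

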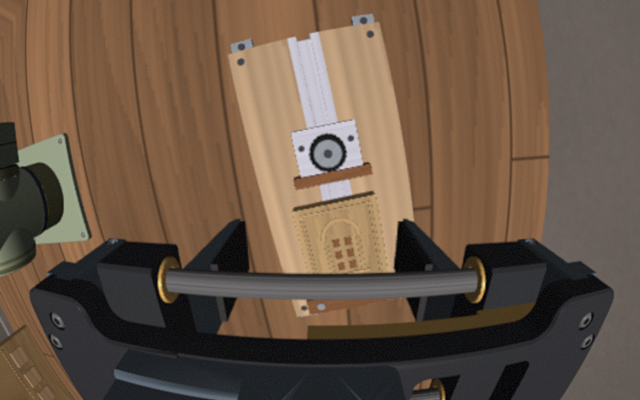

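The wrist view shows the knob at (328,152), jaw strip (295,184)–(371,168), panel's near edge about (294,210)–(374,194), and the track running up to (303,38).

Run:
```python
from h import *; import pickle
st,f=pickle.load(open("pics/w1.pkl","rb")); im=f["pixels"].astype(int); hsv=cv2.cvtColor(f["pixels"],cv2.COLOR_RGB2HSV)
roi=np.zeros((400,640),bool); roi[125:182,300:356]=1
m=(im.max(2)<75)&roi
c,s,l=blob(m); cs,_=cv2.findContours(l.astype(np.uint8),cv2.RETR_EXTERNAL,cv2.CHAIN_APPROX_NONE)
e=cv2.fitEllipse(max(cs,key=len)); print(s,e)
print("knob wrist",castw(f,st,[e[0]],85).round(1))
# white track
roi=np.zeros((400,640),bool); roi[45:118,280:350]=1
m=(hsv[...,1]<60)&(hsv[...,2]>130)&roi; c,s,l=blob(m); v,u=np.nonzero(l); 
rows=[(u[v==r].mean(),r) for r in range(50,116)]
P=castw(f,st,rows,36); d=P[-1]-P[0]; vx,vy,x0,y0=cv2.fitLine(P[:,:2].astype(np.float32),2,0,.01,.01).ravel(); 
if vy<0: vx,vy=-vx,-vy
yaw=np.degrees(np.arctan2(-vx,vy)); print("track",s,"yaw",yaw,"x at knob",x0+vx/vy*(0-y0))
for n,p,z in (("jawL",[296,188],56),("jawR",[371,173],56),("panL",[294,210],58),("panR",[374,194],58),("cornL",[230,55],36),("cornR",[379,23],36)): 
    print(n,castw(f,st,p,z)[0].round(1))
t=pickle.load(open("pics/top0.pkl","rb")); it=t["pixels"].astype(int)
roi=np.zeros((400,640),bool); roi[188:214,303:330]=1
c,s,l=blob((it.max(2)<95)&roi); cs,_=cv2.findContours(l.astype(np.uint8),cv2.RETR_EXTERNAL,cv2.CHAIN_APPROX_NONE); e=cv2.fitEllipse(max(cs,key=len)); print("top",s,e,cast(t,[e[0]],85))
```

```text
[310 134  36  38 376] ((327.4365539550781, 152.4183807373047), (34.41466522216797, 36.25908279418945), 170.16049194335938)
knob wrist [[559.8   2.7  85. ]]
track [ 288   45   49   73 2452] yaw 5.2588263 x at knob 559.73425
jawL [515.5 -41.5  56. ]
jawR [611.4 -32.9  56. ]
panL [509.2 -69.6  58. ]
panR [612.9 -60.   58. ]
cornL [449.6 141.4  36. ]
cornR [645.3 159.8  36. ]
top [314 205   7   3   8] ((318.1555480957031, 207.4664764404297), (2.1792783737182617, 5.079015254974365), 68.11000061035156) [[539.98283477  -4.64730596  85.        ]]
```

{"api": "send_rows", "payload": {
  "motion": [
    [0.022, 0.062, -0.1, 0, 0, 1, 1],
    [0.022, 0.062, -0.2, 0, 0, 1, 1],
    [0.022, 0.062, -0.2, 0, 0, 1, 1],
    [0.022, 0.062, -0.2, 0, 0, 1, 1],
    [0.022, 0.062, -0.2, 0, 0, 1, 1],
    [0.022, 0.062, -0.2, 0, 0, 1, 1],
    [0.022, 0.062, -0.2, 0, 0, 1, 1]
  ]
}}

```text
time_s: 2.65
ee_pos: [560.4, 3.0, 164.1]
ee_rot: [180.0, 0.0, 143.4]
force: [-0.5, 0.7, -0.7]
gripper_width: 91.0
gripper_force: 0.0
```

{"api": "send_rows", "payload": {
  "motion": [
    [0, 0, 0, 0, 0, 0.7, 1],
    [0, 0, 0, 0, 0, 0.7, 1],
    [0, 0, 0, 0, 0, 0.7, 1],
    [0, 0, 0, 0, 0, 0.7, 1],
    [0, 0, 0, 0, 0, 0.7, 1],
    [0, 0, 0, 0, 0, 0.7, 1]
  ]
}}

```text
time_s: 3.4
ee_pos: [560.5, 3.6, 164.0]
ee_rot: [180.0, 0.0, -174.7]
force: [-0.5, -0.1, 1.0]
gripper_width: 91.4
gripper_force: 0.0
```

Run:
```python
from h import *; import pickle
st=env.state(); f=eyes.grab_frame("wrist"); pickle.dump((st,f),open("pics/w2.pkl","wb"))
print(st["ee_pos"],st["ee_rot"],st["qpos"],st["force"],st["torque"])
cv2.imwrite("pics/w2.png",f["pixels"][:,:,::-1])
im=f["pixels"].astype(int)
R=Rot.from_euler("xyz",st["ee_rot"],degrees=True).as_matrix();T=f["T_tool_cam"]
p=T[:3,:3].T@(R.T@(np.array([559.8,2.7,88])-st["ee_pos"])-T[:3,3]); r=np.hypot(*p[:2]); th=np.arctan2(r,p[2])
print("expected px",f["cx"]+f["fx"]*th*p[0]/r,f["cy"]+f["fx"]*th*p[1]/r)
```

```text
[560.53290168   3.56470367 164.03935777] [ 1.79993809e+02  2.16384422e-03 -1.74671326e+02] [-8.15008535e-01  1.90910015e+01  9.60305996e+01  7.05491149e-03
  6.48769102e+01 -9.61466776e+01] [-0.54905893 -0.06487949  1.01040787] [ 0.14542317 -0.14120074 -0.03312803]
expected px 320.9071457690522 206.43775775851134
```

View pics/w2.png

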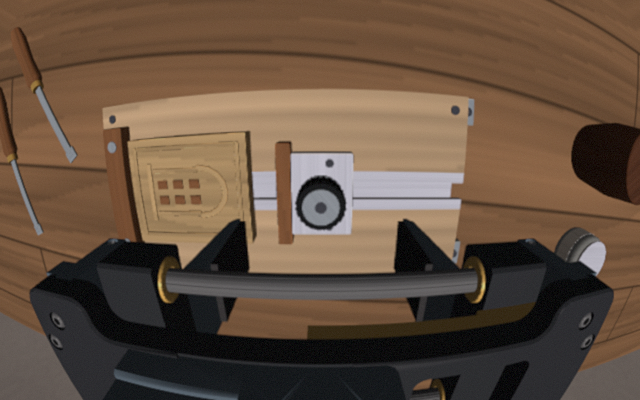

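The knob's top disc sits at (321,207), matching the predicted (321,206), so the position is confirmed; mallet and tin are far to the right.

{"api": "send_rows", "payload": {
  "motion": [
    [-0.0014, -0.0018, -0.08, 0, 0, 0, 1],
    [-0.0014, -0.0018, -0.14, 0, 0, 0, 1],
    [-0.0014, -0.0018, -0.18, 0, 0, 0, 1],
    [-0.0014, -0.0018, -0.204, 0, 0, 0, 1],
    [-0.0014, -0.0018, -0.204, 0, 0, 0, 1],
    [-0.0014, -0.0018, -0.204, 0, 0, 0, 1]
  ]
}}

```text
time_s: 4.2
ee_pos: [560.7, 2.9, 62.8]
ee_rot: [-180.0, 0.1, -174.5]
force: [-0.4, -0.2, -0.2]
gripper_width: 91.2
gripper_force: 0.0
```

{"api": "send_rows", "payload": {
  "motion": [
    [0, 0, 0, 0, 0, 0, -0.2],
    [0, 0, 0, 0, 0, 0, -0.3],
    [0, 0, 0, 0, 0, 0, -0.5],
    [0, 0, 0, 0, 0, 0, -1],
    [0, 0, 0, 0, 0, 0, -1],
    [0, 0, 0, 0, 0, 0, -1]
  ],
  "squeeze": 15
}}

```text
time_s: 4.95
ee_pos: [559.9, 2.9, 62.0]
ee_rot: [180.0, -0.0, -174.5]
force: [0.0, -0.9, -0.5]
gripper_width: 41.9
gripper_force: 15.0
```

{"api": "send_rows", "payload": {
  "motion": [
    [0.0005, -0.005, 0, 0, 0, 0, -1],
    [0.0009, -0.01, 0, 0, 0, 0, -1],
    [0.0014, -0.015, 0, 0, 0, 0, -1],
    [0.0018, -0.02, 0, 0, 0, 0, -1],
    [0.0023, -0.025, 0, 0, 0, 0, -1],
    [0.0028, -0.03, 0, 0, 0, 0, -1],
    [0.0032, -0.035, 0, 0, 0, 0, -1],
    [0.0037, -0.04, 0, 0, 0, 0, -1],
    [0.0042, -0.045, 0, 0, 0, 0, -1],
    [0.0046, -0.05, 0, 0, 0, 0, -1],
    [0.0051, -0.055, 0, 0, 0, 0, -1],
    [0.0055, -0.06, 0, 0, 0, 0, -1],
    [0.006, -0.065, 0, 0, 0, 0, -1],
    [0.006, -0.065, 0, 0, 0, 0, -1]
  ],
  "squeeze": 25
}}

```text
time_s: 6.7
ee_pos: [563.0, -30.0, 62.0]
ee_rot: [-180.0, 0.0, -174.5]
force: [0.9, 1.7, -1.1]
gripper_width: 41.4
gripper_force: 25.0
```

{"api": "send_rows", "payload": {
  "motion": [
    [0.0001, -0.002, 0, 0, 0, 0, -1],
    [0.0003, -0.004, 0, 0, 0, 0, -1],
    [0.0005, -0.006, 0, 0, 0, 0, -1],
    [0.0007, -0.008, 0, 0, 0, 0, -1],
    [0.0007, -0.008, 0, 0, 0, 0, -1]
  ]
}}

```text
time_s: 7.32
ee_pos: [563.3, -33.7, 62.0]
ee_rot: [-180.0, 0.0, -174.5]
force: [0.7, 2.1, 0.3]
gripper_width: 41.6
gripper_force: 25.0
```

{"api": "send_rows", "payload": {
  "motion": [
    [0.0001, -0.001, 0, 0, 0, 0, -1],
    [0.0002, -0.002, 0, 0, 0, 0, -1],
    [0.0002, -0.002, 0, 0, 0, 0, -1]
  ]
}}

```text
time_s: 7.7
ee_pos: [563.3, -34.1, 62.0]
ee_rot: [179.9, 0.0, -174.5]
force: [0.3, 4.3, 0.1]
gripper_width: 41.4
gripper_force: 25.0
```

{"api": "send_rows", "payload": {
  "motion": [
    [0.0001, -0.001, 0, 0, 0, 0, -1],
    [0.0002, -0.002, 0, 0, 0, 0, -1],
    [0.0002, -0.002, 0, 0, 0, 0, -1]
  ]
}}

```text
time_s: 8.07
ee_pos: [563.4, -34.2, 62.0]
ee_rot: [179.9, -0.0, -174.5]
force: [1.4, 7.4, 0.1]
gripper_width: 41.8
gripper_force: 25.0
```

{"api": "send_rows", "payload": {
  "motion": [
    [0.0001, -0.001, 0, 0, 0, 0, -1],
    [0.0002, -0.002, 0, 0, 0, 0, -1],
    [0.0002, -0.002, 0, 0, 0, 0, -1]
  ]
}}

```text
time_s: 8.45
ee_pos: [563.4, -34.3, 62.0]
ee_rot: [179.8, -0.0, -174.5]
force: [0.7, 10.3, -0.5]
gripper_width: 41.8
gripper_force: 25.0
```

Run:
```python
from h import *; import pickle
st=env.state(); f=eyes.grab_frame("wrist"); pickle.dump((st,f),open("pics/w3.pkl","wb"))
t=eyes.grab_frame("top"); pickle.dump(t,open("pics/t3.pkl","wb"))
print(st["torque"])
a=cv2.resize(f["pixels"][100:330,60:340,::-1],None,fx=2.5,fy=2.5,interpolation=cv2.INTER_CUBIC)
cv2.imwrite("pics/w3.png",a)
```

```text
[ 2.16408334 -0.23573412  0.04018209]
```

View pics/w3.png

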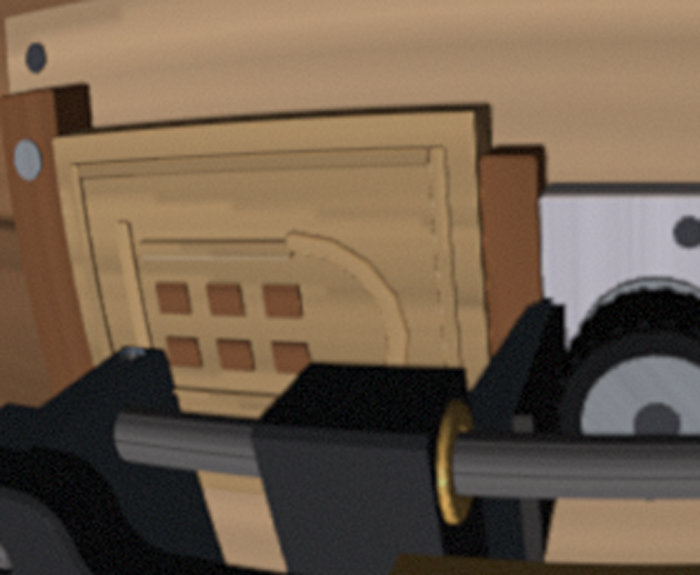

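Panel's left edge lies tight along the fence and its right edge along the jaw (x≈485 in the crop), no visible gap: home. Ease the push slightly and spin the knob counter-clockwise to gain wrist range.

{"api": "send_rows", "payload": {
  "motion": [
    [-0.0002, 0.002, 0, 0, 0, 0, -1],
    [-0.0002, 0.002, 0, 0, 0, 0.1, -1],
    [-0.0002, 0.002, 0, 0, 0, 0.25, -1],
    [-0.0002, 0.002, 0, 0, 0, 0.4, -1],
    [-0.0002, 0.002, 0, 0, 0, 0.55, -1],
    [-0.0002, 0.002, 0, 0, 0, 0.7, -1],
    [-0.0002, 0.002, 0, 0, 0, 0.73, -1],
    [-0.0002, 0.002, 0, 0, 0, 0.73, -1]
  ],
  "squeeze": 45
}}

```text
time_s: 9.55
ee_pos: [563.2, -34.1, 62.0]
ee_rot: [179.9, 0.1, -130.7]
force: [0.7, 7.7, 0.7]
gripper_width: 41.1
gripper_force: 45.0
```

```bash
python3 -c "
from h import *
s=env.state(); print(s['qpos'].round(1),s['torque'],s['force'],s['ee_pos'])"
```

```text
[  -4.7   25.3  103.     0.2   51.8 -144.1] [ 1.66165727 -0.18631112 -0.02937153] [0.71920758 7.72837267 0.67570337] [563.15407078 -34.13616381  61.97144008]
```

{"api": "send_rows", "payload": {
  "motion": [
    [0, 0, 0.002, 0, 0, 0, -1],
    [0, 0, 0.004, 0, 0, 0, -1],
    [0, 0, 0.006, 0, 0, 0, -1],
    [0, 0, 0.008, 0, 0, 0, -1],
    [0, 0, 0.008, 0, 0, 0, -1]
  ]
}}

```text
time_s: 10.18
ee_pos: [563.0, -34.2, 64.5]
ee_rot: [179.8, 0.1, -130.7]
force: [2.4, 9.0, -8.9]
gripper_width: 41.4
gripper_force: 45.0
```

{"api": "send_rows", "payload": {
  "motion": [
    [0, 0, 0.002, 0, 0, 0, -1],
    [0, 0, 0.003, 0, 0, 0, -1],
    [0, 0, 0.003, 0, 0, 0, -1]
  ]
}}

```text
time_s: 10.55
ee_pos: [563.0, -34.2, 65.9]
ee_rot: [179.8, 0.1, -130.7]
force: [2.1, 8.0, -8.9]
gripper_width: 41.5
gripper_force: 45.0
```

{"api": "send_rows", "payload": {
  "motion": [
    [0, 0, 0.001, 0, 0, 0, -1],
    [0, 0, 0.002, 0, 0, 0, -1],
    [0, 0, 0.002, 0, 0, 0, -1]
  ]
}}

```text
time_s: 10.92
ee_pos: [563.0, -34.2, 66.8]
ee_rot: [179.8, 0.0, -130.7]
force: [3.7, 7.2, -8.7]
gripper_width: 41.2
gripper_force: 45.0
```

{"api": "send_rows", "payload": {
  "motion": [
    [0, 0, 0.001, 0, 0, 0, -1],
    [0, 0, 0.002, 0, 0, 0, -1],
    [0, 0, 0.002, 0, 0, 0, -1]
  ]
}}

```text
time_s: 11.3
ee_pos: [563.0, -34.2, 67.7]
ee_rot: [179.8, 0.0, -130.7]
force: [3.9, 7.2, -10.1]
gripper_width: 41.2
gripper_force: 45.0
```

{"api": "send_rows", "payload": {
  "motion": [
    [0, 0, 0.001, 0, 0, 0, -1],
    [0, 0, 0.002, 0, 0, 0, -1],
    [0, 0, 0.002, 0, 0, 0, -1]
  ]
}}

```text
time_s: 11.68
ee_pos: [563.0, -34.2, 68.6]
ee_rot: [179.8, 0.0, -130.7]
force: [3.9, 8.3, -10.7]
gripper_width: 41.3
gripper_force: 45.0
```

{"api": "send_rows", "payload": {
  "motion": [
    [0, 0, 0.001, 0, 0, 0, -1],
    [0, 0, 0.001, 0, 0, 0, -1]
  ]
}}

```text
time_s: 11.92
ee_pos: [563.0, -34.2, 68.7]
ee_rot: [179.8, 0.0, -130.7]
force: [3.7, 7.0, -12.9]
gripper_width: 41.6
gripper_force: 45.0
```

The knob stopped at 6.7 mm lift with the force rising: the nut happened to be aligned and is in the slot. Now turn clockwise while following it down.

{"api": "send_rows", "payload": {
  "motion": [
    [0, 0, -0.0003, 0, 0, -0.1, -1],
    [0, 0, -0.0008, 0, 0, -0.25, -1],
    [0, 0, -0.0014, 0, 0, -0.4, -1],
    [0, 0, -0.0019, 0, 0, -0.55, -1],
    [0, 0, -0.0024, 0, 0, -0.7, -1],
    [0, 0, -0.0029, 0, 0, -0.85, -1],
    [0, 0, -0.0034, 0, 0, -1, -1],
    [0, 0, -0.0034, 0, 0, -1, -1]
  ]
}}

```text
time_s: 12.92
ee_pos: [563.2, -34.3, 67.5]
ee_rot: [179.9, -0.1, 169.3]
force: [4.5, 7.1, -9.5]
gripper_width: 41.3
gripper_force: 45.0
```

```bash
python3 -c "
from h import *
s=env.state(); print(s['qpos'].round(1),s['torque'],s['force'],s['ee_pos'])"
```

```text
[-4.700e+00  2.490e+01  1.026e+02  1.000e-01  5.260e+01 -8.410e+01] [ 1.53213641 -0.86106535  0.1770398 ] [ 4.47061004  7.10886127 -9.51233457] [563.20401674 -34.33943593  67.49330779]
```

{"api": "send_rows", "payload": {
  "motion": [
    [0, 0, 0.001, 0, 0, 0, -1],
    [0, 0, 0.0016, 0, 0, 0, -1],
    [0, 0, 0.0016, 0, 0, 0, -1]
  ]
}}

```text
time_s: 13.3
ee_pos: [563.2, -34.3, 67.6]
ee_rot: [179.9, -0.1, 169.3]
force: [4.2, 6.6, -13.5]
gripper_width: 41.5
gripper_force: 45.0
```

{"api": "send_rows", "payload": {
  "motion": [
    [0, 0, -0.0003, 0, 0, -0.1, -1],
    [0, 0, -0.0008, 0, 0, -0.25, -1],
    [0, 0, -0.0013, 0, 0, -0.4, -1],
    [0, 0, -0.0018, 0, 0, -0.55, -1],
    [0, 0, -0.0023, 0, 0, -0.7, -1],
    [0, 0, -0.0027, 0, 0, -0.85, -1],
    [0, 0, -0.0031, 0, 0, -1, -1],
    [0, 0, -0.0031, 0, 0, -1, -1]
  ]
}}

```text
time_s: 14.3
ee_pos: [563.0, -34.6, 65.9]
ee_rot: [-179.9, -0.1, 109.3]
force: [4.7, 6.6, -15.2]
gripper_width: 41.3
gripper_force: 45.0
```

```bash
python3 -c "
from h import *
s=env.state(); print(s['qpos'].round(1),s['torque'],s['force'],s['ee_pos'])"
```

```text
[-4.700e+00  2.500e+01  1.027e+02  1.000e-01  5.240e+01 -2.410e+01] [ 1.19168893 -1.08003182  0.18105164] [  4.73968614   6.58636009 -15.20295636] [563.04438989 -34.60220453  65.9303854 ]
```

Exactly 1.7 mm per 60°; the screw drives. Continue.

{"api": "send_rows", "payload": {
  "motion": [
    [0, 0, -0.0003, 0, 0, -0.1, -1],
    [0, 0, -0.0009, 0, 0, -0.25, -1],
    [0, 0, -0.0014, 0, 0, -0.4, -1],
    [0, 0, -0.0019, 0, 0, -0.55, -1],
    [0, 0, -0.0025, 0, 0, -0.7, -1],
    [0, 0, -0.003, 0, 0, -0.85, -1],
    [0, 0, -0.0036, 0, 0, -1, -1],
    [0, 0, -0.0036, 0, 0, -1, -1]
  ]
}}

```text
time_s: 15.3
ee_pos: [562.7, -34.6, 64.2]
ee_rot: [-179.8, 0.0, 49.3]
force: [3.2, 6.4, -14.6]
gripper_width: 41.4
gripper_force: 45.0
```

{"api": "send_rows", "payload": {
  "motion": [
    [0, 0, -0.0003, 0, 0, -0.1, -1],
    [0, 0, -0.0009, 0, 0, -0.25, -1],
    [0, 0, -0.0014, 0, 0, -0.4, -1],
    [0, 0, -0.0019, 0, 0, -0.55, -1],
    [0, 0, -0.0025, 0, 0, -0.7, -1],
    [0, 0, -0.003, 0, 0, -0.85, -1],
    [0, 0, -0.0036, 0, 0, -1, -1],
    [0, 0, -0.0036, 0, 0, -1, -1]
  ]
}}

```text
time_s: 16.3
ee_pos: [562.6, -34.3, 62.5]
ee_rot: [-179.9, 0.2, -10.7]
force: [2.9, 6.6, -12.1]
gripper_width: 41.3
gripper_force: 45.0
```

```bash
python3 -c "
from h import *
s=env.state(); print(s['qpos'].round(1),s['torque'],s['force'],s['ee_pos'])"
```

```text
[-4.700e+00  2.520e+01  1.029e+02  1.000e-01  5.200e+01  9.590e+01] [ 1.51847154 -0.65425717  0.15993461] [  2.86944852   6.56826103 -12.14768767] [562.56627213 -34.26001069  62.54677155]
```

{"api": "send_rows", "payload": {
  "motion": [
    [0, 0, -0.0008, 0, 0, -0.08, -1],
    [0, 0, -0.0016, 0, 0, -0.16, -1],
    [0, 0, -0.0024, 0, 0, -0.24, -1],
    [0, 0, -0.0032, 0, 0, -0.32, -1],
    [0, 0, -0.0036, 0, 0, -0.4, -1],
    [0, 0, -0.0036, 0, 0, -0.4, -1]
  ]
}}

```text
time_s: 17.05
ee_pos: [562.7, -34.1, 62.0]
ee_rot: [-180.0, 0.2, -34.7]
force: [1.6, 7.7, -5.9]
gripper_width: 40.9
gripper_force: 45.0
```

```bash
python3 -c "
from h import *
s=env.state(); print(s['qpos'].round(1),s['torque'],s['force'],s['ee_pos'])"
```

```text
[ -4.7  25.3 103.    0.2  51.9 119.9] [ 1.67160179 -0.26928653  0.22666565] [ 1.63254578  7.71884117 -5.85106774] [562.74494742 -34.13392695  61.95470573]
```

{"api": "send_rows", "payload": {
  "motion": [
    [0, 0, 0, 0, 0, -0.1, -1],
    [0, 0, 0, 0, 0, -0.2, -1],
    [0, 0, 0, 0, 0, -0.2, -1]
  ]
}}

```text
time_s: 17.42
ee_pos: [562.8, -34.1, 61.8]
ee_rot: [-180.0, 0.2, -46.7]
force: [1.7, 8.8, -7.0]
gripper_width: 41.0
gripper_force: 45.0
```

```bash
python3 -c "
from h import *
s=env.state(); print(s['qpos'].round(1),s['torque'],s['force'],s['ee_pos'])"
```

```text
[ -4.7  25.3 103.    0.2  51.9 131.9] [ 1.7008635  -0.34748325  0.31894037] [ 1.68351938  8.79167403 -7.04229136] [562.78442632 -34.08180514  61.78848806]
```

{"api": "send_rows", "payload": {
  "motion": [
    [0, 0, 0, 0, 0, -0.08, -1],
    [0, 0, 0, 0, 0, -0.16, -1],
    [0, 0, 0, 0, 0, -0.16, -1],
    [0, 0, 0, 0, 0, -0.16, -1]
  ]
}}

```text
time_s: 17.92
ee_pos: [562.8, -34.0, 61.6]
ee_rot: [180.0, 0.2, -56.2]
force: [2.2, 8.6, -8.3]
gripper_width: 41.1
gripper_force: 45.0
```

```bash
python3 -c "
from h import *
for i in range(6):
    s=env.state(); eyes.grab_frame('top'); print(s['torque'][2],s['time_s'])
print(s['qpos'].round(1),s['torque'],s['force'],s['ee_pos'],s['effort'][5])"
```

```text
0.34954867326867073 17.925
0.36094715782349457 17.975
0.3050011697118268 18.025
0.34420673529992746 18.075
0.3957756223990984 18.125
0.3303003008945732 18.175
[ -4.7  25.3 103.    0.2  51.9 141.4] [ 1.67690626 -0.45747588  0.3303003 ] [ 1.97419409  8.07910303 -7.64036088] [562.79292057 -34.05889576  61.68088973] 0.3499585948884487
```

{"api": "send_rows", "payload": {
  "motion": [
    [0, 0, 0, 0, 0, 0, -0.2],
    [0, 0, 0, 0, 0, 0, 0.4],
    [0, 0, 0, 0, 0, 0, 0.6],
    [0, 0, 0, 0, 0, 0, 0.6],
    [0, 0, 0, 0, 0, 0, 0.6]
  ]
}}

```text
time_s: 18.85
ee_pos: [563.5, -35.9, 63.3]
ee_rot: [180.0, -0.0, -56.3]
force: [-0.1, 0.1, -0.5]
gripper_width: 72.3
gripper_force: 0.0
```

```bash
python3 -c "
from h import *
t=[]
for i in range(6):
    s=env.state(); f=eyes.grab_frame('wrist'); t.append(s['torque'][2])
print(np.mean(t),t,s['qpos'].round(1),s['torque'],s['force'],s['ee_pos'],s['effort'][5],s['gripper_width'])"
```

```text
-0.01915020257478549 [np.float64(-0.013556219918728964), np.float64(-0.036088980398895555), np.float64(-0.0037597443354784733), np.float64(-0.018041391310056373), np.float64(-0.026774319024759623), np.float64(-0.01668056046079396)] [ -4.8  25.2 102.9  -0.   51.9 141.5] [ 0.12599276  0.00353975 -0.01668056] [ 0.0919181  -0.09540628  0.0610734 ] [563.49668098 -35.65811096  63.18717341] 0.00010111926485478762 73.1655505987537
```

Torque at release was about 0.37 N·m, some 0.1–0.17 above running (≈50+ N clamp). Retract and check.

{"api": "send_rows", "payload": {
  "motion": [
    [0, 0, 0.05, 0, 0, 0, 0.8],
    [0, 0, 0.15, 0, 0, 0, 1],
    [0, 0, 0.25, 0, 0, 0, 1],
    [-0.1, 0, 0.36, 0, 0, 0.3, 1],
    [-0.2, 0, 0.4, 0, 0, 0.6, 1],
    [-0.2, 0, 0.4, 0, 0, 1, 1],
    [-0.2, 0, 0.4, 0, 0, 1, 1],
    [-0.2, 0, 0.4, 0, 0, 1, 1],
    [-0.2, 0, 0.4, 0, 0, 1, 1],
    [-0.2, 0, 0.4, 0, 0, 1, 1]
  ]
}}

```text
time_s: 20.4
ee_pos: [463.4, -35.6, 263.1]
ee_rot: [180.0, 0.0, 3.7]
force: [0.4, 0.3, 0.5]
gripper_width: 91.0
gripper_force: 0.0
```

Run:
```python
from h import *
f=eyes.grab_frame("wrist"); cv2.imwrite("pics/w5.png",f["pixels"][:,:,::-1])
```

```text
(no output)
```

View pics/w5.png

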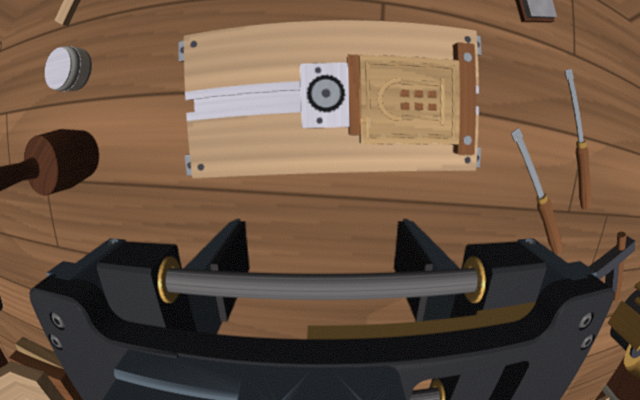

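The panel lies square between jaw (x≈354) and fence (x≈466) with no gap, the knob is at (326,93), and the tools are undisturbed.

```bash
python3 -c "
from workcell import env
print(env.job_done())"
```

```text
the job is handed in; nothing more can be done
None
```

The job is handed in, with no verdict returned: the panel is home against the fence with the jaw closed on it, the knob is down and tightened to roughly 50 N by my torque estimate (the low end of the snug range), the gripper is clear, and the mallet, gouge, chisel and tin were not touched.

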